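Lever open the garnish box

TASK

The lid of the steel garnish box has lost its knob. Take the T-handled turner whose blade fits the notch in the front of the box, push the blade in under the lid and lever the lid up and right over until it stands open by itself, without touching the lid with the hand. Then lay the turner flat, blade down, on the wooden board and let go; leave the wide turner and everything else where it is.

Things in the scene. Friction and masses are not known exactly. Their poses are not given: they have to be found in the camera images.
- turner_narrow: T-handled steel turner: flat blade 45 mm wide, 110 mm long and 3 mm thick that lies on the surface, a neck, and a black cross bar (22 mm along the blade, 80 mm across it, 24 mm high, its centre 42 mm up). Origin on the blade's underside, x along the blade to its free tip (tip at x = +65 mm, cross bar at x = -30 mm), z up. This is the narrow one, which fits the notch
- turner_narrow_tip (a point): middle of the narrow turner's blade tip edge, at half the blade's thickness
- turner_narrow_grip (a point): centre of the narrow turner's black cross bar, where to grasp it (fingers closing along the blade, over the 22 mm)
- turner_wide: T-handled steel turner: flat blade 85 mm wide, 110 mm long and 3 mm thick that lies on the surface, a neck, and a black cross bar (22 mm along the blade, 80 mm across it, 24 mm high, its centre 42 mm up). Origin on the blade's underside, x along the blade to its free tip (tip at x = +65 mm, cross bar at x = -30 mm), z up. This is the wide look-alike, too wide for the notch; leave it
- garnish_box: fixed stainless box, 120 mm deep (x) by 190 mm wide (y) and 80 mm high under its flush lid, walls 4 mm. Origin under its centre, -x is the front, z up. A notch 62 mm wide and 14 mm high (66 to 80 mm up) is cut into the top of the front wall, below the lid. Inside it (up to 50 mm high) stand a ramekin and a lime
- box_notch (a point): centre of the notch's opening, on the box's front face, 73 mm up (7 mm below the lid's underside)
- box_hinge (a point): middle of the lid's hinge axis, 82 mm up at the back edge of the box; the axis runs along the box's y
- lid_panel: the lid's flat steel plate, 190 mm wide, reaching 120 mm from the hinge to the front face, 4 mm thick, without a knob. Origin on the hinge axis; its -x points to the free front edge
- lid_edge (a point): middle of the lid's free front edge
- box_lid (a joint): lid angle in rad: 0 shut, grows as it opens upwards, 1.57 upright, 1.95 at its stop leaning back. Let go below about 1.57 it falls shut, beyond that it tips over to its stop
- wood_board: wooden board 250 mm (x) by 360 mm (y), 21 mm thick, fixed; origin under its centre, z up
- ramekin: white ramekin, 84 mm wide and 42 mm high, on the left half (+y) of the board; bystander, origin under its centre
- label_tape: roll of tape, 98 mm wide and 25 mm high, lying in front of the box; bystander
- salt_shaker: salt shaker, 45 mm wide and 86 mm high; bystander
- pepper_mill: wooden pepper mill, 58 mm wide and 170 mm high; bystander
There are look-alikes about, which are no part of the job. What is shaped like the turner_narrow but pink is not meant.

How it is judged:
By the outcome, as a careful person would: the job done as asked, in the order asked, and still so for the second after the job is handed in, with the robot touching nothing.
It also fails if it takes over 54 s, if anything falls off the work surface, if the arm or the gripper's body presses on something with over 40 N, if the wrist force passes 120 N, or if a joint passes its speed limit or range.

ROBOT

A 6-joint arm with a two-finger parallel gripper is mounted at the origin on a cart in front of the work surface, level with it; the furniture and walls round the work are solid. World frame = base frame: x ahead of the robot, y to its left, z up, the work surface at z = 0. Lengths are in m, angles in rad, forces in N, time in s.
With the tool pointing down it reaches from about 0.3 to 0.775 m from the base axis. Payload 14.6 kg.
Tool frame: the origin (TCP) lies between the finger pads; the fingertips stand 8 mm ahead of it and the grasp point (between the pads) lies 11 mm behind it; z points along the fingers, y is the direction in which the jaws open and shut (so a half turn about z gives the same grasp; the last joint's range is limited). The gripper opens to 94 mm and grips with 3 to 60 N. Pads are 16 mm wide; open, the fingers measure 119 mm over their backs; the gripper's body (75 mm by 177 mm) begins 78 mm behind the grasp point.
Start: joints at [-1.174, 0.3, 1.521, -0, 1.321, -0.067], TCP at [0.246, -0.492, 0.213] pointing down, gripper open.
Joint ranges: [-3.03, 3.03], [-0.79, 2.21], [0.23, 2.52], [-1.04, 4.18], [0, 3.07], [-2.55, 2.55]. Speed limits (rad/s): [2.22, 2.22, 2.57, 3.14, 3.14, 3.14].

INTERFACE

Orientations are given as [roll, pitch, yaw] about the fixed x, y, z axes, in that order (R = Rz(yaw) Ry(pitch) Rx(roll)).
In Python, from station import ctrl, viewer, workorder gives the robot as it stands.
- The arm moves only by the tool play_rows, never from a script. Its argument "commands" is a list of rows, each an object of numbers: "dx", "dy", "dz": the shift along the tool's x, y, z in m; "ax", "ay", "az": the turn, a rotation vector about the tool's x, y, z in degrees. In form: [{"dx": .., "dy": .., "dz": .., "ax": .., "ay": .., "az": ..}, ...]. A call has exactly 5 rows; each row shifts and turns the pose as measured when the row begins, along the tool's axes as they then stand; what a row does not reach is not made up. A row lasts 1/12 s, in which the tool goes at most 41.7 mm and 7.16 degrees, less where a joint would pass 70% of its speed; a pose out of reach is approached as far as the arm can. A call with a gripper value outside its range is refused whole. "claw" is the opening, from 0 (shut) to 1 (fully open), set as the call begins (left out, the last holds). The fingers move at their own pace and stop on an object; "squeeze" is the grip in N (left out, the last holds). Time passes only in rows, so rows that do not move let the fingers close, or fill a call up. It gives the time, the measured TCP pose, the force and the opening at its end, in the units of the state.
- ctrl.get_obs(): the state, without advancing time (a new reading comes with each control period).
- viewer.camera(name): name is "scene" or "top"; returns the picture (400x640x3 uint8, red, green, blue); there is no depth.
- viewer.camera_model(name): a dict with "K" (3x3 intrinsics, pixels), "dist_coeffs" ([k1, k2, p1, p2, k3] as OpenCV has them; the pictures are not rectified), "pose" (4x4, takes a point from camera to world coordinates). Camera axes: x right, y down, z forward; pixel columns grow to the right and rows downward; lengths in m; the calibration is good to about 2 mm. A picture is of the moment at which its call begins. camera_model takes no time and is no camera call.
- workorder.hand_in(): hands the job in, once; it reports no verdict.
The state is a dict: "time_s": time; "qpos": joint angles; "joint_vel": joint speeds; "tau": joint torques, N m; "ee_pos": TCP position; "eef_rot": TCP orientation; "force": force on the tool from outside, world axes, zero at the start; "moment": the same for the moment, N m; "grip_width": finger opening in m.
Only numpy, scipy, OpenCV 4.12 (cv2) and the standard library are available. Lean on these libraries where they do the work, as an engineer would, in place of code of your own. Each camera call takes 0.05 s, during which the arm holds its last target. There are 200 camera calls.

## Working session

There is one attempt and no reset: what is moved stays moved. The work goes in short steps, Python scripts to look and compute and a tool call to move; the robot and the scene stay as the last step left them, time stands still between calls to the robot, and variables do not carry over. Pictures are saved under pics/ and viewed, about 8 in all and at most 12, crops included, and the job is handed in when it is done.

Besides the shell and the picture viewer there is one more tool, called after "Call:" as name([rows], argument=value, ...), one row to a line, values as JSON. play_rows: Moves the arm, as the interface text tells. Its arguments: {"type":"object","properties":{"commands":{"type":"array","items":{"type":"object","properties":{"dx":{"type":"number"},"dy":{"type":"number"},"dz":{"type":"number"},"ax":{"type":"number"},"ay":{"type":"number"},"az":{"type":"number"}}}},"claw":{"type":"number"},"squeeze":{"type":"number"}},"required":["commands"]}

```bash
mkdir -p pics; ls; cat > look.py <<'E'
from station import ctrl, viewer, workorder
import cv2, numpy as np
def snap(n,f):
    im=viewer.camera(n); cv2.imwrite('pics/'+f,im[:,:,::-1]); return im
E
python3 - <<'E'
from look import *
for n in("scene","top"):
    snap(n,n+"0.png"); m=viewer.camera_model(n); print(n,m["K"],m["dist_coeffs"],np.round(m["pose"],3))
print(ctrl.get_obs())
E
```

```text
pics
scene [[456.7072621    0.         320.80514004]
 [  0.         456.7072621  197.79296039]
 [  0.           0.           1.        ]] [-0.11019333  0.          0.          0.          0.        ] [[ 0.737 -0.491  0.465 -0.393]
 [-0.676 -0.55   0.49  -1.02 ]
 [ 0.016 -0.676 -0.737  1.581]
 [ 0.     0.     0.     1.   ]]
top [[477.72310447   0.         317.54417796]
 [  0.         477.72310447 199.93176217]
 [  0.           0.           1.        ]] [-0.05248606  0.          0.          0.          0.        ] [[-0.041 -0.977  0.209  0.159]
 [-0.999  0.041 -0.006 -0.026]
 [-0.003 -0.209 -0.978  1.802]
 [ 0.     0.     0.     1.   ]]
{'time_s': 0.1, 'qpos': array([-1.17363293e+00,  3.00416471e-01,  1.52148166e+00, -6.40881194e-06,
        1.32066476e+00, -6.66359472e-02]), 'joint_vel': array([ 0.00108513, -0.00215114, -0.00211106, -0.00023004, -0.00075603,
        0.00132304]), 'tau': array([ 2.59676643e-03, -5.32646298e+01, -3.53283262e+01,  7.09166424e-02,
        2.34691927e-02, -7.84685699e-05]), 'ee_pos': array([ 0.24594153, -0.4917206 ,  0.21295834]), 'eef_rot': array([-3.14062416e+00, -5.84104909e-05,  4.63800900e-01]), 'force': array([0.50116114, 0.63719114, 1.01320713]), 'moment': array([-0.01556171,  0.01157155, -0.04157623]), 'grip_width': 0.093744256095725}
```

View pics/scene0.png

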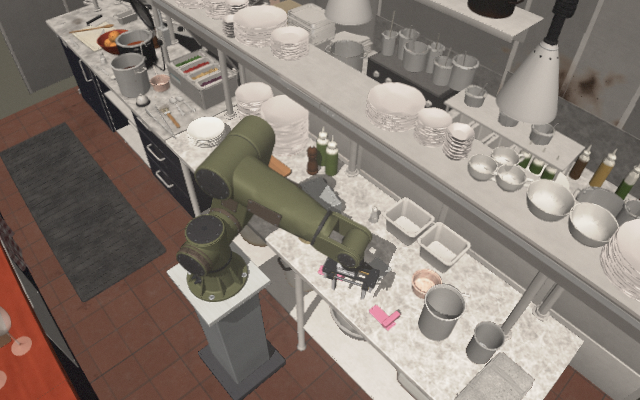

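View pics/top0.png

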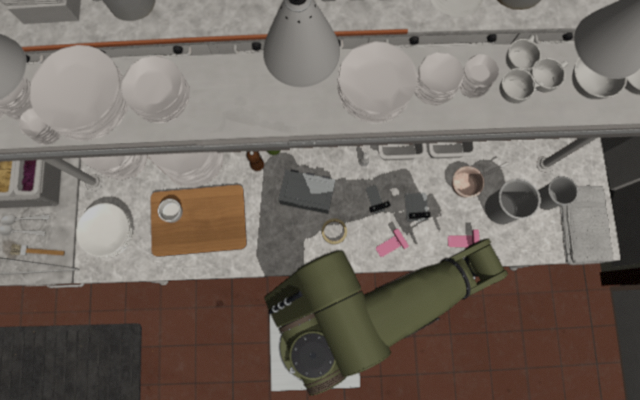

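The top view shows the box at about (306,190), the board at (198,219) and tape at (333,232). Two black-barred turners are at (380,205) and (418,213), and two pink look-alikes at (392,243) and (464,240). I'll check these in a close crop.

```bash
python3 - <<'E'
import cv2
im=cv2.imread('pics/top0.png')[140:265,260:440]
cv2.imwrite('pics/crop1.png',cv2.resize(im,None,fx=4.4,fy=4.4,interpolation=cv2.INTER_CUBIC))
E
```

```text
(no output)
```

View pics/crop1.png

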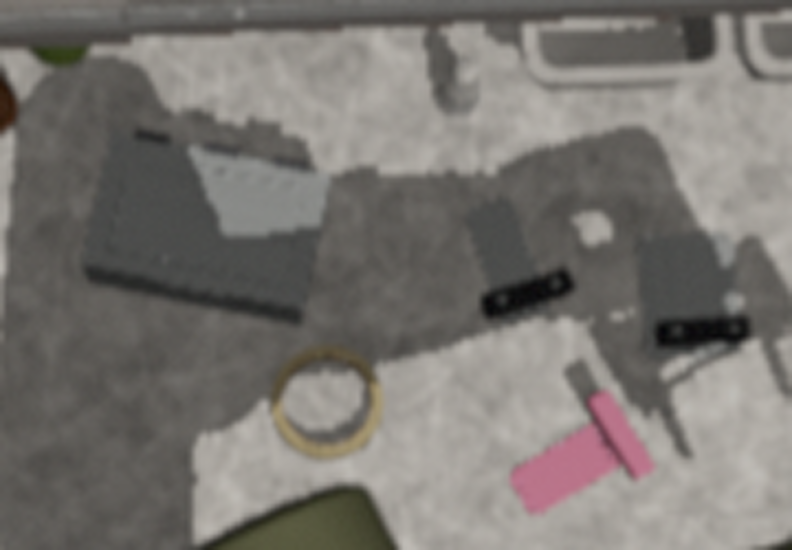

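Candidates, as crop pixels: black-barred with a narrow blade (527,294), black-barred with a wide blade (702,331), and pink (580,455); there's also a second pink one at top-image (464,240). The narrow black one at (527,294) is the one I want; its tip is at about (487,200). The lid's corners are near (88,268), (300,315), (330,175) and (113,130).

```bash
cat >> look.py <<'E'
def ray(n,uv):
    m=viewer.camera_model(n)
    p=cv2.undistortPoints(np.array(uv,float).reshape(-1,1,2),np.array(m["K"]),np.array(m["dist_coeffs"])).reshape(-1,2)
    T=np.array(m["pose"]); d=np.c_[p,np.ones(len(p))]@T[:3,:3].T
    return T[:3,3],d
def onz(n,uv,z):
    o,d=ray(n,uv); return o+d*((z-o[2])/d[:,2])[:,None]
def proj(n,P):
    m=viewer.camera_model(n); T=np.linalg.inv(np.array(m["pose"]))
    return cv2.projectPoints(np.array(P,float).reshape(-1,1,3),cv2.Rodrigues(T[:3,:3])[0],T[:3,3],np.array(m["K"]),np.array(m["dist_coeffs"]))[0].reshape(-1,2)
E
python3 - <<'E'
from look import *
np.set_printoptions(precision=4,suppress=True)
c=lambda a:np.array([260,140])+(np.array(a,float)+.5)/4.4-.5
im=cv2.imread('pics/top0.png')
m=(im.max(2)<45).astype(np.uint8); m[:140]=0;m[265:]=0;m[:,:360]=0;m[:,440:]=0
n,l,s,ce=cv2.connectedComponentsWithStats(m)
for i in range(1,n):
    if s[i,4]<15: continue
    y,x=np.nonzero(l==i); P=onz("top",np.c_[x,y],.052)[:,:2]
    mu=P.mean(0); w,v=np.linalg.eigh(np.cov((P-mu).T)); print("bar",ce[i],s[i],mu,np.sqrt(12*w),v[:,1],np.degrees(np.arctan2(*v[::-1,1])))
print("tipcorners",onz("top",c([[468,212],[509,198]]),.003), "wide tip",onz("top",c([[640,240],[718,235]]),.003))
L=onz("top",c([[88,266],[300,312],[330,172],[113,132]]),.084);print("lid",L,np.linalg.norm(L-np.roll(L,-1,0),axis=1))
print("tape",onz("top",c([[275,400],[380,400],[327,350],[327,458]]),.025))
# board and ramekin
hsv=cv2.cvtColor(im,cv2.COLOR_BGR2HSV)
b=cv2.inRange(hsv,(5,90,60),(25,255,220)); b[:170]=0;b[270:]=0;b[:,:140]=0;b[:,260:]=0
k=max(cv2.findContours(b,0,1)[0],key=cv2.contourArea); r=cv2.boxPoints(cv2.minAreaRect(k));print(r,onz("top",r,.021))
print("ramekin",onz("top",[[170,210]],.06))
print("shelf front edge px row~150 at z?",[onz("top",[[300,158]],z) for z in(.3,.5)])
print("mill",onz("top",[[255,160]],.17),"salt",onz("top",[[363,156]],.08))
E
```

```text
bar [379.3271 206.514 ] [370 202  20  10 107] [ 0.4975 -0.2667] [0.0212 0.0751] [-0.2761  0.9611] 106.02816080128026
bar [418.7963 214.9907] [409 212  21   7 108] [ 0.4591 -0.4118] [0.0214 0.0778] [-0.052   0.9986] 92.98046792773034
tipcorners [[ 0.5829 -0.2268  0.003 ]
 [ 0.594  -0.2637  0.003 ]] wide tip [[ 0.5513 -0.3764  0.003 ]
 [ 0.5529 -0.4455  0.003 ]]
lid [[ 0.5309  0.1026  0.084 ]
 [ 0.4843 -0.0727  0.084 ]
 [ 0.6033 -0.1035  0.084 ]
 [ 0.6461  0.0786  0.084 ]] [0.1814 0.123  0.187  0.1177]
tape [[ 0.42   -0.0495  0.025 ]
 [ 0.4163 -0.139   0.025 ]
 [ 0.4614 -0.0959  0.025 ]
 [ 0.3686 -0.0914  0.025 ]]
[[146.6791 192.1396]
 [241.8163 183.683 ]
 [247.5115 247.7545]
 [152.3743 256.2112]] [[0.5973 0.6198 0.021 ]
 [0.6151 0.2512 0.021 ]
 [0.3672 0.2321 0.021 ]
 [0.3494 0.5903 0.021 ]]
ramekin [[0.5154 0.5151 0.06  ]]
shelf front edge px row~150 at z? [array([[0.6223, 0.0161, 0.3   ]]), array([[0.5607, 0.0104, 0.5   ]])]
mill [[0.6619 0.1803 0.17  ]] salt [[ 0.688  -0.2148  0.08  ]]
```

Call:
play_rows([
  {"az":-7.1},
  {"az":-7.1},
  {"az":-7.1},
  {"az":-7.1},
  {"az":-7.1},
], claw=1)

```text
validation failed for argument at $.co...
```

Call:
play_rows([
  {"az":-7.1},
  {"az":-7.1},
  {"az":-7.1},
  {"az":-7.1},
  {"az":-7.1},
])

```text
validation failed for argument at $.co...
```

```bash
cat >> look.py <<'E'
from scipy.spatial.transform import Rotation as Ro
def go(p,yaw=None,tilt=0):
    # deltas in tool axes to reach TCP p with blade yaw (deg), tip-up tilt (deg)
    o=ctrl.get_obs(); R=Ro.from_euler('xyz',o["eef_rot"])
    d=R.inv().apply(np.array(p)-o["ee_pos"])
    print("t %.2f"%o["time_s"],"pos",np.round(o["ee_pos"],4),"rpy",np.round(np.degrees(o["eef_rot"]),1),"F",np.round(o["force"],1),"M",np.round(o["moment"],2),"w %.4f"%o["grip_width"],"q",np.round(o["qpos"],2))
    if yaw is not None:
        b=Ro.from_euler('z',yaw,degrees=True)*Ro.from_euler('y',-tilt,degrees=True)
        T=b*Ro.from_matrix(np.array([[0,1,0],[1,0,0],[0,0,-1.]]))
        print("rotvec deg",np.round((R.inv()*T).as_rotvec(degrees=True),1))
    print("d mm",np.round(d*1000,1))
E
python3 - <<'E'
from look import *
go([.4975,-.2667,.15],15)
# shelf: triangulate pole/edge meeting at right
def tri(a,b):
    o1,d1=ray("top",[a]);o2,d2=ray("scene",[b]);A=np.c_[d1[0],-d2[0]];s=np.linalg.lstsq(A,o2-o1,rcond=None)[0]
    p=o1+s[0]*d1[0];q=o2+s[1]*d2[0];return np.round((p+q)/2,3),np.round(np.linalg.norm(p-q),3)
print(tri([378,80],[396,103]),"plate centre"); print(tri([441,73],[433,122]),"bowl")
E
```

```text
t 0.10 pos [ 0.2459 -0.4917  0.213 ] rpy [-179.9   -0.    26.6] F [0.5 0.6 1. ] M [-0.02  0.01 -0.04] w 0.0937 q [-1.17  0.3   1.52 -0.    1.32 -0.07]
rotvec deg [ -0.   -0.  -78.4]
d mm [325.6 -88.7  63.1]
(array([ 0.739, -0.211,  0.608]), np.float64(0.0)) plate centre
(array([ 0.743, -0.378,  0.621]), np.float64(0.008)) bowl
```

Call:
play_rows([
  {"dx":0,"dy":0,"dz":0,"ax":0,"ay":0,"az":-7.1},
  {"dx":0,"dy":0,"dz":0,"ax":0,"ay":0,"az":-7.1},
  {"dx":0,"dy":0,"dz":0,"ax":0,"ay":0,"az":-7.1},
  {"dx":0,"dy":0,"dz":0,"ax":0,"ay":0,"az":-7.1},
  {"dx":0,"dy":0,"dz":0,"ax":0,"ay":0,"az":-7.1},
], claw=1, squeeze=60)

```text
time_s: 0.52
ee_pos: [0.2457, -0.491, 0.2112]
eef_rot: [-3.138, -0.003, 1.09]
force: [0.1, -0.4, -0.5]
grip_width: 0.0941
```

Call:
play_rows([
  {"dx":0,"dy":0,"dz":0,"ax":0,"ay":0,"az":-7.1},
  {"dx":0,"dy":0,"dz":0,"ax":0,"ay":0,"az":-7.1},
  {"dx":0,"dy":0,"dz":0,"ax":0,"ay":0,"az":-7.1},
  {"dx":0,"dy":0,"dz":0,"ax":0,"ay":0,"az":-7.1},
  {"dx":0,"dy":0,"dz":0,"ax":0,"ay":0,"az":-7.1},
])

```text
time_s: 0.93
ee_pos: [0.2454, -0.4902, 0.2094]
eef_rot: [-3.14, -0.008, 1.715]
force: [-0.5, 1.3, 0.6]
grip_width: 0.0942
```

```bash
python3 -c "
from look import *
go([.4975,-.2667,.15],15)"
```

```text
t 0.93 pos [ 0.2454 -0.4902  0.2094] rpy [-179.9   -0.5   98.3] F [-0.5  1.3  0.6] M [-0.05 -0.06 -0.01] w 0.0942 q [-1.17  0.3   1.53  0.    1.32 -1.32]
rotvec deg [-0.1 -0.5 -6.7]
d mm [184.4 281.9  60.3]
```

Call:
play_rows([
  {"dx":0,"dy":0,"dz":0,"ax":0,"ay":-0.5,"az":-6.7},
  {"dx":0.017,"dy":0.0335,"dz":0,"ax":0,"ay":0,"az":0},
  {"dx":0.017,"dy":0.0335,"dz":0,"ax":0,"ay":0,"az":0},
  {"dx":0.017,"dy":0.0335,"dz":0,"ax":0,"ay":0,"az":0},
  {"dx":0.017,"dy":0.0335,"dz":0,"ax":0,"ay":0,"az":0},
])

```text
time_s: 1.35
ee_pos: [0.3543, -0.3882, 0.2069]
eef_rot: [-3.138, -0.002, 1.843]
force: [-0.1, -0.8, -0.7]
grip_width: 0.0941
```

Call:
play_rows([
  {"dx":0.017,"dy":0.0335,"dz":0,"ax":0,"ay":0,"az":0},
  {"dx":0.017,"dy":0.0335,"dz":0,"ax":0,"ay":0,"az":0},
  {"dx":0.017,"dy":0.0335,"dz":0.01,"ax":0,"ay":0,"az":0},
  {"dx":0.017,"dy":0.0335,"dz":0.02,"ax":0,"ay":0,"az":0},
  {"dx":0.015,"dy":0.033,"dz":0.02,"ax":0,"ay":0,"az":0},
])

```text
time_s: 1.77
ee_pos: [0.497, -0.2582, 0.1596]
eef_rot: [3.141, 0.002, 1.843]
force: [0.6, -0.7, -0.3]
grip_width: 0.0938
```

```bash
python3 -c "
from look import *
go([.4975,-.2667,.1],15)
im=snap('scene','s1.png')
uv=proj('scene',[[.5,-.27,.05]])[0]; print(uv)
x,y=uv.astype(int)
cv2.imwrite('pics/s1c.png',cv2.resize(im[y-70:y+70,x-90:x+90,::-1],None,fx=4,fy=4,interpolation=2))"
```

```text
t 1.77 pos [ 0.497  -0.2582  0.1596] rpy [1.800e+02 1.000e-01 1.056e+02] F [ 0.6 -0.7 -0.3] M [-0.02 -0.07 -0.04] w 0.0938 q [-0.54  0.37  1.56 -0.    1.21 -0.82]
rotvec deg [0.  0.1 0.6]
d mm [-8.2 -1.8 59.6]
[351.18376224 241.5893054 ]
```

View pics/s1c.png

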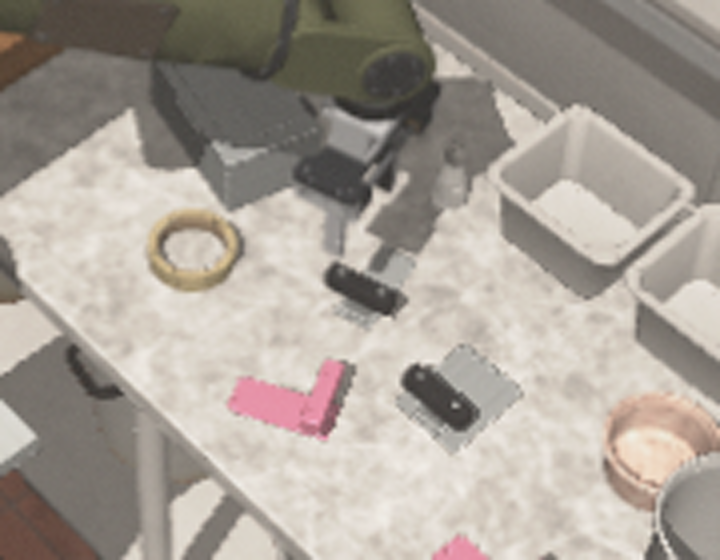

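The crop shows the narrow turner's bar at (365,287) under the open fingers, and the wide one at (440,397), clear of them.

```bash
python3 -c "
from look import *
im=cv2.imread('pics/s1.png'); m=(im.max(2)<60).astype(np.uint8)
n,l,s,c=cv2.connectedComponentsWithStats(m[230:260,335:365])
for i in range(1,n):
  if s[i,4]>30: print(s[i],onz('scene',c[i]+[335,230],.046))
go([.4975,-.2667,.034],15)"
```

```text
t 1.82 pos [ 0.4994 -0.2538  0.1554] rpy [-1.799e+02 -1.000e-01  1.057e+02] F [ 2.2  3.6 -5.2] M [ 0.11 -0.18  0.01] w 0.0945 q [-0.54  0.38  1.56  0.    1.21 -0.81]
rotvec deg [-0.1 -0.1  0.7]
d mm [-12.2  -5.  121.4]
```

Call:
play_rows([
  {"dx":-0.012,"dy":-0.005,"dz":0.01,"ax":0,"ay":0,"az":0.7},
  {"dx":0,"dy":0,"dz":0.03,"ax":0,"ay":0,"az":0},
  {"dx":0,"dy":0,"dz":0.03,"ax":0,"ay":0,"az":0},
  {"dx":0,"dy":0,"dz":0.02,"ax":0,"ay":0,"az":0},
  {"dx":0,"dy":0,"dz":0,"ax":0,"ay":0,"az":0},
])

```text
time_s: 2.23
ee_pos: [0.4994, -0.2624, 0.0593]
eef_rot: [-3.137, -0.005, 1.84]
force: [-1.3, 1.1, -0.3]
grip_width: 0.0938
```

```bash
python3 -c "
from look import *
go([.4975,-.2667,.034],15)"
```

```text
t 2.23 pos [ 0.4994 -0.2624  0.0593] rpy [-179.8   -0.3  105.4] F [-1.3  1.1 -0.3] M [-0.05 -0.07  0.03] w 0.0938 q [-0.55  0.51  1.62  0.    1.02 -0.82]
rotvec deg [-0.2 -0.3  0.4]
d mm [-3.7 -2.9 25.3]
```

Call:
play_rows([
  {"dx":-0.004,"dy":-0.003,"dz":0.015,"ax":0,"ay":0,"az":0.4},
  {"dx":0,"dy":0,"dz":0.01,"ax":0,"ay":0,"az":0},
  {"dx":0,"dy":0,"dz":0,"ax":0,"ay":0,"az":0},
  {"dx":0,"dy":0,"dz":0,"ax":0,"ay":0,"az":0},
  {"dx":0,"dy":0,"dz":0,"ax":0,"ay":0,"az":0},
])

```text
time_s: 2.65
ee_pos: [0.4981, -0.2674, 0.0359]
eef_rot: [-3.137, -0.005, 1.833]
force: [0.3, 0.3, -0.4]
grip_width: 0.0941
```

Call:
play_rows([
  {"dx":0,"dy":0,"dz":0,"ax":0,"ay":0,"az":0},
  {"dx":0,"dy":0,"dz":0,"ax":0,"ay":0,"az":0},
  {"dx":0,"dy":0,"dz":0,"ax":0,"ay":0,"az":0},
  {"dx":0,"dy":0,"dz":0,"ax":0,"ay":0,"az":0},
  {"dx":0,"dy":0,"dz":0,"ax":0,"ay":0,"az":0},
], claw=0, squeeze=60)

```text
time_s: 3.07
ee_pos: [0.4996, -0.2679, 0.0397]
eef_rot: [-3.141, -0.001, 1.834]
force: [-0.3, -0.2, 0.1]
grip_width: 0.064
```

Call:
play_rows([
  {"dx":0,"dy":0,"dz":0,"ax":0,"ay":0,"az":0},
  {"dx":0,"dy":0,"dz":0,"ax":0,"ay":0,"az":0},
  {"dx":0,"dy":0,"dz":0,"ax":0,"ay":0,"az":0},
  {"dx":0,"dy":0,"dz":0,"ax":0,"ay":0,"az":0},
  {"dx":0,"dy":0,"dz":0,"ax":0,"ay":0,"az":0},
])

```text
time_s: 3.48
ee_pos: [0.4997, -0.2679, 0.0398]
eef_rot: [-3.141, -0.001, 1.834]
force: [0.8, -0.3, -0.0]
grip_width: 0.0309
```

```bash
python3 -c "
from look import *
go([.4975,-.2667,.034],15)"
```

```text
t 3.48 pos [ 0.4997 -0.2679  0.0398] rpy [-180.    -0.   105.1] F [ 0.8 -0.3 -0. ] M [-0.04 -0.11  0.03] w 0.0309 q [-0.56  0.54  1.62  0.    0.98 -0.82]
rotvec deg [-0.  -0.   0.1]
d mm [ 1.7 -1.8  5.8]
```

Call:
play_rows([
  {"dx":0.001,"dy":-0.002,"dz":0.006,"ax":0,"ay":0,"az":0},
  {"dx":0,"dy":0,"dz":0.004,"ax":0,"ay":0,"az":0},
  {"dx":0,"dy":0,"dz":0,"ax":0,"ay":0,"az":0},
  {"dx":0,"dy":0,"dz":0,"ax":0,"ay":0,"az":0},
  {"dx":0,"dy":0,"dz":0.001,"ax":0,"ay":0,"az":0},
], claw=0.45)

```text
time_s: 3.9
ee_pos: [0.497, -0.2673, 0.0273]
eef_rot: [-3.141, -0.001, 1.834]
force: [0.1, -0.1, 0.5]
grip_width: 0.0424
```

Call:
play_rows([
  {"dx":0,"dy":0,"dz":0,"ax":0,"ay":0,"az":0},
  {"dx":0,"dy":0,"dz":0,"ax":0,"ay":0,"az":0},
  {"dx":0,"dy":0,"dz":0,"ax":0,"ay":0,"az":0},
  {"dx":0,"dy":0,"dz":0,"ax":0,"ay":0,"az":0},
  {"dx":0,"dy":0,"dz":0,"ax":0,"ay":0,"az":0},
], claw=0)

```text
time_s: 4.32
ee_pos: [0.497, -0.2673, 0.0272]
eef_rot: [-3.141, -0.001, 1.834]
force: [0.3, 1.4, -1.9]
grip_width: 0.0216
```

Call:
play_rows([
  {"dx":0,"dy":0,"dz":0,"ax":0,"ay":0,"az":0},
  {"dx":0,"dy":0,"dz":0,"ax":0,"ay":0,"az":0},
  {"dx":0,"dy":0,"dz":0,"ax":0,"ay":0,"az":0},
  {"dx":0,"dy":0,"dz":0,"ax":0,"ay":0,"az":0},
  {"dx":0,"dy":0,"dz":0,"ax":0,"ay":0,"az":0},
])

```text
time_s: 4.73
ee_pos: [0.497, -0.2673, 0.0272]
eef_rot: [-3.141, -0.001, 1.834]
force: [-0.5, 0.3, -0.9]
grip_width: 0.0216
```

```bash
python3 -c "
from look import *
go([.4975,-.2667,.034],15)"
```

```text
t 4.73 pos [ 0.497  -0.2673  0.0272] rpy [-1.799e+02 -1.000e-01  1.051e+02] F [-0.5  0.3 -0.9] M [-0.05 -0.14  0.04] w 0.0216 q [-0.56  0.55  1.64  0.    0.95 -0.82]
rotvec deg [-0.1 -0.1  0.1]
d mm [ 0.5  0.6 -6.8]
```

Call:
play_rows([
  {"dx":0,"dy":0,"dz":-0.015,"ax":0,"ay":0,"az":0},
  {"dx":0,"dy":0,"dz":-0.035,"ax":0,"ay":0,"az":0},
  {"dx":0,"dy":0,"dz":-0.035,"ax":0,"ay":0,"az":0},
  {"dx":0,"dy":0,"dz":-0.035,"ax":0,"ay":0,"az":0},
  {"dx":0,"dy":0,"dz":-0.015,"ax":0,"ay":0,"az":0},
])

```text
time_s: 5.15
ee_pos: [0.4948, -0.2661, 0.1625]
eef_rot: [-3.133, -0.009, 1.834]
force: [0.8, 0.2, -1.0]
grip_width: 0.0216
```

Call:
play_rows([
  {"dx":0,"dy":-0.005,"dz":0,"ax":0,"ay":0,"az":5.8},
  {"dx":0,"dy":-0.01,"dz":0,"ax":0,"ay":0,"az":5.8},
  {"dx":0,"dy":-0.01,"dz":0,"ax":0,"ay":0,"az":5.8},
  {"dx":0,"dy":-0.01,"dz":0,"ax":0,"ay":0,"az":5.8},
  {"dx":0,"dy":-0.01,"dz":0,"ax":0,"ay":0,"az":5.8},
])

```text
time_s: 5.57
ee_pos: [0.4512, -0.2684, 0.1686]
eef_rot: [-3.138, -0.001, 1.311]
force: [0.5, -0.2, -0.9]
grip_width: 0.0217
```

```bash
python3 -c "
from look import *
go([.377,.048,.13],-14)"
```

```text
t 5.57 pos [ 0.4512 -0.2684  0.1686] rpy [-1.798e+02 -1.000e-01  7.510e+01] F [ 0.5 -0.2 -0.9] M [-0.05 -0.03  0.02] w 0.0217 q [-0.61  0.29  1.64 -0.    1.21 -0.35]
rotvec deg [-0.2 -0.1 -0.9]
d mm [ 286.7 -152.8   39.4]
```

Call:
play_rows([
  {"dx":0.03,"dy":-0.017,"dz":0,"ax":0,"ay":0,"az":-0.9},
  {"dx":0.034,"dy":-0.018,"dz":0,"ax":0,"ay":0,"az":0},
  {"dx":0.034,"dy":-0.018,"dz":0,"ax":0,"ay":0,"az":0},
  {"dx":0.034,"dy":-0.018,"dz":0,"ax":0,"ay":0,"az":0},
  {"dx":0.034,"dy":-0.018,"dz":0,"ax":0,"ay":0,"az":0},
])

```text
time_s: 5.98
ee_pos: [0.4031, -0.0843, 0.1682]
eef_rot: [-3.138, -0.0, 1.31]
force: [0.7, 0.2, -0.9]
grip_width: 0.0215
```

Call:
play_rows([
  {"dx":0.034,"dy":-0.018,"dz":0.01,"ax":0,"ay":0,"az":0},
  {"dx":0.034,"dy":-0.018,"dz":0.01,"ax":0,"ay":0,"az":0},
  {"dx":0.034,"dy":-0.018,"dz":0.01,"ax":0,"ay":0,"az":0},
  {"dx":0.015,"dy":-0.01,"dz":0.006,"ax":0,"ay":0,"az":0},
  {"dx":0,"dy":0,"dz":0,"ax":0,"ay":0,"az":0},
])

```text
time_s: 6.4
ee_pos: [0.3667, 0.0549, 0.1321]
eef_rot: [3.141, -0.001, 1.313]
force: [0.4, -0.6, -0.8]
grip_width: 0.0217
```

```bash
python3 -c "
from look import *
go([.377,.048,.098],-14)
im=snap('scene','s2.png')
a=im[175:245,285:375,::-1]
b=snap('top','t2.png')
b=b[165:255,255:345,::-1]
a=cv2.resize(a,(765,595),interpolation=2);cv2.imwrite('pics/s2c.png',a)
cv2.imwrite('pics/t2c.png',cv2.resize(b,None,fx=6,fy=6,interpolation=2))
go([.377,.048,.098],-14)
"
```

```text
t 6.40 pos [0.3667 0.0549 0.1321] rpy [ 1.80e+02 -1.00e-01  7.52e+01] F [ 0.4 -0.6 -0.8] M [-0.   -0.03  0.02] w 0.0217 q [ 0.05 -0.01  2.08  0.    1.07  0.31]
rotvec deg [ 0.  -0.1 -0.8]
d mm [-4.1 11.7 34.1]
t 6.50 pos [0.3682 0.0529 0.1331] rpy [ 1.799e+02 -1.000e-01  7.520e+01] F [ 0.5 -0.3 -0.3] M [-0.03 -0.03 -0.03] w 0.0217 q [ 0.04 -0.01  2.08  0.    1.07  0.3 ]
rotvec deg [ 0.1 -0.1 -0.8]
d mm [-2.5  9.7 35.1]
```

View pics/s2c.png

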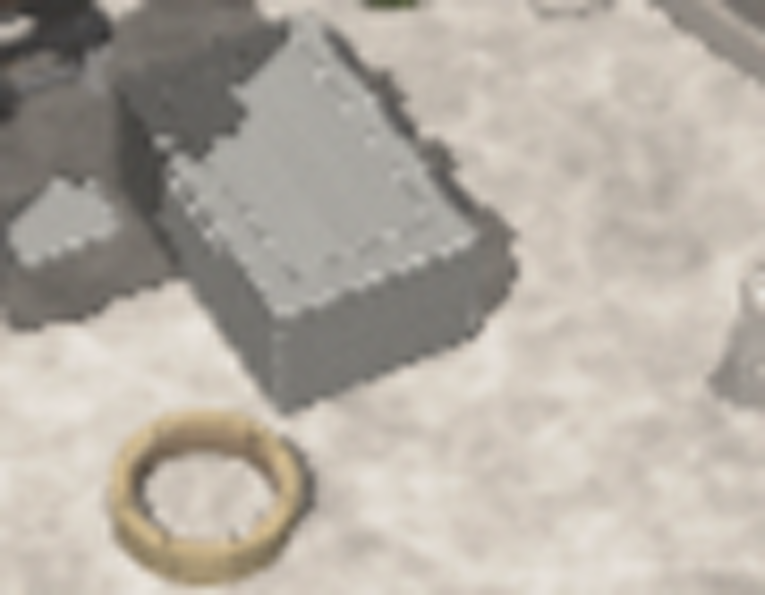

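View pics/t2c.png

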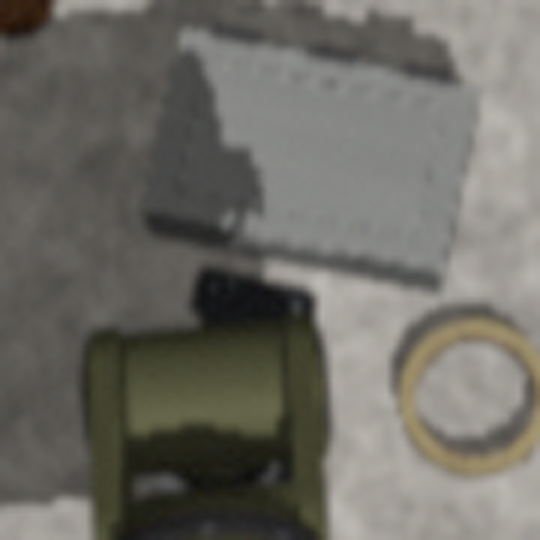

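The scene crop shows the shut lid: front-right corner (283,312), back-right (478,236). The blade's front end shows at the left, around (65,183)–(115,215). The top crop gives lid corners (147,225) front-left, (440,283) front-right, (478,85) back-right and (182,30) back-left.

```bash
python3 -c "
from look import *
np.set_printoptions(precision=4,suppress=True)
s=lambda a:np.array([285,175])+(np.array(a,float)+.5)/8.5-.5
t=lambda a:np.array([255,165])+(np.array(a,float)+.5)/6-.5
Y=np.radians(-14.8);x=np.array([np.cos(Y),np.sin(Y),0]);y=np.array([-x[1],x[0],0]);p=np.array([.368,.053,.133])
c=[p+.095*x+k*y-[0,0,.026] for k in(.0225,0,-.0225)]+[p+.05*x-.0225*y-[0,0,.026]]
print('pred tip L,M,R in crop',(proj('scene',c)-[285,175]+.5)*8.5)
print('scene lid FR,BR,BL?',onz('scene',s([[283,314],[478,236],[308,12],[115,88]]),.084))
L=onz('top',t([[147,215],[440,283],[478,85],[182,30]]),.084);print('top lid FL FR BR BL',L,np.linalg.norm(L-np.roll(L,-1,0),axis=1),L.mean(0))
"
```

```text
pred tip L,M,R in crop [[ 88.9851 170.1688]
 [107.8509 198.7188]
 [126.976  227.656 ]
 [ 47.2094 257.4552]]
scene lid FR,BR,BL? [[ 0.4879 -0.0751  0.084 ]
 [ 0.5993 -0.103   0.084 ]
 [ 0.6449  0.0772  0.084 ]
 [ 0.5284  0.1034  0.084 ]]
top lid FL FR BR BL [[ 0.5296  0.1046  0.084 ]
 [ 0.4797 -0.0729  0.084 ]
 [ 0.6032 -0.1022  0.084 ]
 [ 0.6463  0.08    0.084 ]] [0.1844 0.1269 0.1871 0.1192] [0.5647 0.0024 0.084 ]
```

```bash
cat >> look.py <<'E'
H=np.array([.6235,-.012,.082]); YB=-13.8
XB=np.array([np.cos(np.radians(YB)),np.sin(np.radians(YB)),0])
def tip(x,h,tilt=0,a=.092,b=.0257):
    # TCP for blade tip mid at x before the hinge axis, h above it
    t=np.radians(tilt); f=XB*np.cos(t)+[0,0,np.sin(t)]; u=-XB*np.sin(t)+[0,0,np.cos(t)]
    return H-XB*x+[0,0,h]-a*f+b*u
def gotip(x,h,tilt=0):
    o=ctrl.get_obs(); go(tip(x,h,tilt),YB,tilt)
    R=Ro.from_euler('xyz',o["eef_rot"]); T=o["ee_pos"]+R.apply([0,.092,.0257])-H
    b=R.apply([0,1,0]); print("tip: before hinge %.1f, up %.1f, side %.1f mm"%(-1e3*T@XB,1e3*T[2],1e3*T@np.array([-XB[1],XB[0],0])),"tilt %.1f"%np.degrees(np.arcsin(b[2])))
E
python3 -c "
from look import *
gotip(.145,-.010)"
```

```text
t 6.50 pos [0.3682 0.0529 0.1331] rpy [ 1.799e+02 -1.000e-01  7.520e+01] F [ 0.5 -0.3 -0.3] M [-0.03 -0.03 -0.03] w 0.0217 q [ 0.04 -0.01  2.08  0.    1.07  0.3 ]
rotvec deg [ 0.1 -0.1 -1. ]
d mm [-1.7 26.4 35.4]
tip: before hinge 171.4, up 25.5, side 0.5 mm tilt 0.1
```

Call:
play_rows([
  {"dx":-0.001,"dy":0.008,"dz":0.01,"ax":0,"ay":0,"az":-1.0},
  {"dx":0,"dy":0.008,"dz":0.01,"ax":0,"ay":0,"az":0},
  {"dx":0,"dy":0.005,"dz":0.01,"ax":0,"ay":0,"az":0},
  {"dx":0,"dy":0,"dz":0.003,"ax":0,"ay":0,"az":0},
  {"dx":0,"dy":0,"dz":0,"ax":0,"ay":0,"az":0},
])

```text
time_s: 6.92
ee_pos: [0.3923, 0.0419, 0.1013]
eef_rot: [3.135, -0.002, 1.326]
force: [-0.2, 0.7, -1.0]
grip_width: 0.0217
```

```bash
python3 -c "
from look import *
gotip(.145,-.010)
im=snap('scene','s3.png')
cv2.imwrite('pics/s3c.png',cv2.resize(im[165:225,270:350,::-1],None,fx=9,fy=9,interpolation=2))
o=ctrl.get_obs();R=Ro.from_euler('xyz',o['eef_rot'])
c=[o['ee_pos']+R.apply([s,f,.0257]) for s,f in((.0225,.092),(-.0225,.092),(-.0225,-.01))]
print((proj('scene',c)-[270,165]+.5)*9)
nc=[H-.12*XB+k*np.array([-XB[1],XB[0],0])+[0,0,z] for k,z in((.031,-.002),(-.031,-.002),(-.031,-.016))];print('notch',(proj('scene',nc)-[270,165]+.5)*9)
"
```

```text
t 6.92 pos [0.3923 0.0419 0.1013] rpy [ 1.796e+02 -1.000e-01  7.600e+01] F [-0.2  0.7 -1. ] M [-0.01  0.03 -0.07] w 0.0217 q [0.01 0.09 2.06 0.   0.98 0.26]
rotvec deg [ 0.4 -0.1 -0.2]
d mm [2.8 0.3 3.6]
tip: before hinge 145.2, up -5.8, side -3.2 mm tilt 0.4
[[275.96019404 300.65776229]
 [317.34062897 360.79817395]
 [128.93068219 435.27533059]]
notch [[310.01903679 263.53357069]
 [368.06523985 345.25752508]
 [368.10044086 364.22544258]]
```

View pics/s3c.png

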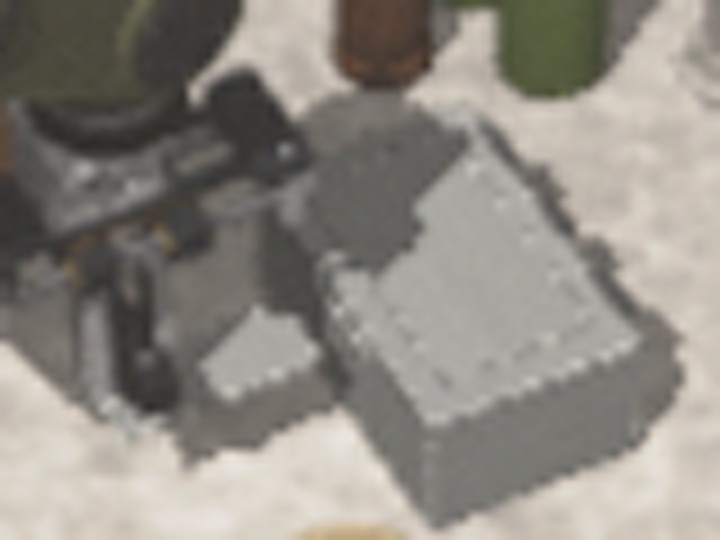

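The blade's tip corner is at (322,352) against a predicted (317,361). It sits level with the notch, just short of the box front, so next comes the insertion.

Call:
play_rows([
  {"dx":0.003,"dy":0,"dz":0.004,"ax":0.3,"ay":0,"az":-0.2},
  {"dx":0,"dy":0,"dz":0,"ax":0,"ay":0,"az":0},
  {"dx":0,"dy":0.008,"dz":0,"ax":0,"ay":0,"az":0},
  {"dx":0,"dy":0.008,"dz":0,"ax":0,"ay":0,"az":0},
  {"dx":0,"dy":0,"dz":0,"ax":0,"ay":0,"az":0},
])

```text
time_s: 7.38
ee_pos: [0.4109, 0.0402, 0.0994]
eef_rot: [3.137, -0.003, 1.329]
force: [0.2, -0.7, -1.0]
grip_width: 0.0217
```

```bash
python3 -c "
from look import *
gotip(.095,-.010)"
```

```text
t 7.38 pos [0.4109 0.0402 0.0994] rpy [179.7  -0.2  76.1] F [ 0.2 -0.7 -1. ] M [-0.05 -0.05  0.01] w 0.0217 q [0.01 0.14 2.01 0.   0.99 0.25]
rotvec deg [ 0.3 -0.2 -0.1]
d mm [ 0.1 31.9  1.9]
tip: before hinge 126.8, up -7.8, side -0.1 mm tilt 0.3
```

Call:
play_rows([
  {"dx":0,"dy":0.006,"dz":0.002,"ax":0,"ay":0,"az":0},
  {"dx":0,"dy":0.007,"dz":0,"ax":0,"ay":0,"az":0},
  {"dx":0,"dy":0.007,"dz":0,"ax":0,"ay":0,"az":0},
  {"dx":0,"dy":0.007,"dz":0,"ax":0,"ay":0,"az":0},
  {"dx":0,"dy":0.003,"dz":0,"ax":0,"ay":0,"az":0},
])

```text
time_s: 7.8
ee_pos: [0.4433, 0.0322, 0.0976]
eef_rot: [3.137, -0.003, 1.329]
force: [0.1, -0.4, -1.3]
grip_width: 0.022
```

```bash
python3 -c "
from look import *
gotip(.093,.0)"
```

```text
t 7.80 pos [0.4433 0.0322 0.0976] rpy [179.7  -0.2  76.1] F [ 0.1 -0.4 -1.3] M [ 0.01 -0.04  0.01] w 0.0220 q [-0.01  0.21  1.93  0.    0.99  0.23]
rotvec deg [ 0.3 -0.2 -0.1]
d mm [  0.1   0.6 -10.1]
tip: before hinge 93.4, up -9.7, side -0.1 mm tilt 0.3
```

Call:
play_rows([
  {"dx":0,"dy":0,"dz":-0.004,"ax":0,"ay":0,"az":0},
  {"dx":0,"dy":0,"dz":-0.004,"ax":0,"ay":0,"az":0},
  {"dx":0,"dy":0,"dz":-0.005,"ax":0,"ay":0,"az":0},
  {"dx":0,"dy":0,"dz":-0.005,"ax":0,"ay":0,"az":0},
  {"dx":0,"dy":0,"dz":-0.005,"ax":0,"ay":0,"az":0},
])

```text
time_s: 8.22
ee_pos: [0.443, 0.032, 0.1216]
eef_rot: [3.139, -0.002, 1.328]
force: [0.3, 0.5, -2.2]
grip_width: 0.0215
```

```bash
python3 -c "
from look import *
gotip(.085,.045,8)
im=snap('scene','s4.png')
cv2.imwrite('pics/s4c.png',cv2.resize(im[155:225,270:350,::-1],None,fx=8,fy=8,interpolation=2))"
```

```text
t 8.22 pos [0.443  0.032  0.1216] rpy [ 1.799e+02 -1.000e-01  7.610e+01] F [ 0.3  0.5 -2.2] M [ 0.02 -0.09  0.04] w 0.0215 q [-0.01  0.17  1.91  0.    1.06  0.23]
rotvec deg [-7.9 -0.1 -0.1]
d mm [  0.4   6.1 -18. ]
tip: before hinge 93.7, up 14.1, side -0.4 mm tilt 0.1
```

View pics/s4c.png

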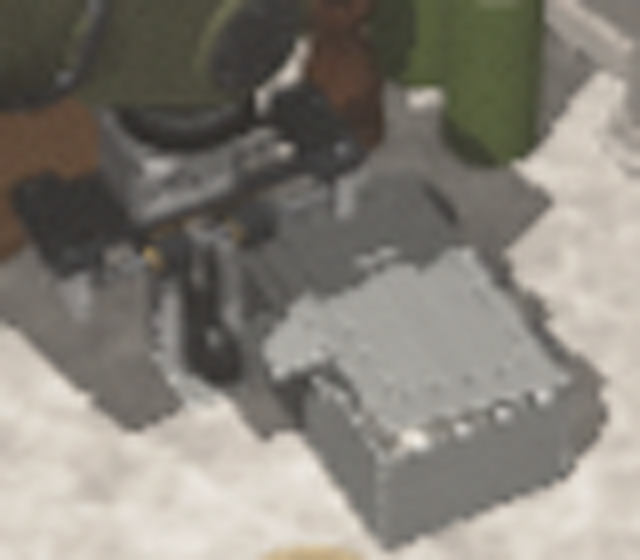

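The crop shows a dark gap under the lid's front edge, around (330–380,375–430). The lid is rising on the blade, and the upward load is small. I'll carry on along the arc.

Call:
play_rows([
  {"dx":0,"dy":0.001,"dz":-0.003,"ax":-1.6,"ay":0,"az":0},
  {"dx":0,"dy":0.001,"dz":-0.004,"ax":-1.6,"ay":0,"az":0},
  {"dx":0,"dy":0.001,"dz":-0.004,"ax":-1.6,"ay":0,"az":0},
  {"dx":0,"dy":0.001,"dz":-0.004,"ax":-1.6,"ay":0,"az":0},
  {"dx":0,"dy":0.001,"dz":-0.004,"ax":-1.6,"ay":0,"az":0},
])

```text
time_s: 8.68
ee_pos: [0.447, 0.0311, 0.1436]
eef_rot: [2.986, -0.003, 1.328]
force: [0.3, 0.7, -2.1]
grip_width: 0.022
```

```bash
python3 -c "
from look import *
gotip(.060,.065,15)"
```

```text
t 8.68 pos [0.447  0.0311 0.1436] rpy [171.1  -0.2  76.1] F [ 0.3  0.7 -2.1] M [ 0.03  0.15 -0.01] w 0.0220 q [ 0.01  0.07  1.98 -0.04  0.94  0.27]
rotvec deg [-6.1 -0.1 -0.1]
d mm [ 0.3 26.6 -0.3]
tip: before hinge 86.8, up 50.4, side -0.4 mm tilt 8.9
```

Call:
play_rows([
  {"dx":0,"dy":0.004,"dz":0,"ax":-1.2,"ay":0,"az":0},
  {"dx":0,"dy":0.005,"dz":0,"ax":-1.2,"ay":0,"az":0},
  {"dx":0,"dy":0.005,"dz":0,"ax":-1.2,"ay":0,"az":0},
  {"dx":0,"dy":0.006,"dz":0,"ax":-1.2,"ay":0,"az":0},
  {"dx":0,"dy":0.006,"dz":0,"ax":-1.2,"ay":0,"az":0},
])

```text
time_s: 9.1
ee_pos: [0.4732, 0.0249, 0.1506]
eef_rot: [2.868, -0.003, 1.329]
force: [-0.6, 0.5, -1.1]
grip_width: 0.0213
```

```bash
python3 -c "
from look import *
gotip(.032,.070,18)
im=snap('scene','s5.png')
cv2.imwrite('pics/s5c.png',cv2.resize(im[140:225,265:350,::-1],None,fx=7,fy=7,interpolation=2))"
```

```text
t 9.10 pos [0.4732 0.0249 0.1506] rpy [164.3  -0.2  76.2] F [-0.6  0.5 -1.1] M [-0.02  0.36 -0.02] w 0.0213 q [ 0.01  0.06  1.99 -0.09  0.83  0.3 ]
rotvec deg [-2.3 -0.2 -0.1]
d mm [ 0.1 25.6  9.9]
tip: before hinge 59.3, up 68.8, side -0.1 mm tilt 15.7
```

View pics/s5c.png

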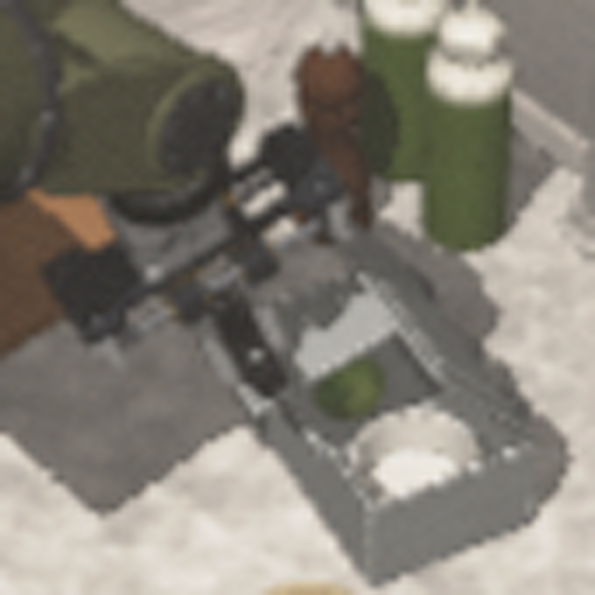

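The lid now stands about 50° up, seen edge-on from (365,275) to (530,440), with the lime at (350,388) and ramekin at (415,455) visible inside. Carrying on.

Call:
play_rows([
  {"dx":0,"dy":0.005,"dz":0.001,"ax":-0.5,"ay":0,"az":0},
  {"dx":0,"dy":0.005,"dz":0.002,"ax":-0.5,"ay":0,"az":0},
  {"dx":0,"dy":0.005,"dz":0.002,"ax":-0.4,"ay":0,"az":0},
  {"dx":0,"dy":0.005,"dz":0.002,"ax":-0.4,"ay":0,"az":0},
  {"dx":0,"dy":0.005,"dz":0.002,"ax":-0.4,"ay":0,"az":0},
])

```text
time_s: 9.57
ee_pos: [0.5022, 0.0176, 0.1491]
eef_rot: [2.824, -0.003, 1.329]
force: [-0.9, 0.0, -0.5]
grip_width: 0.0218
```

```bash
python3 -c "
from look import *
gotip(.0,.068,18)"
```

```text
t 9.57 pos [0.5022 0.0176 0.1491] rpy [161.8  -0.2  76.2] F [-0.9  0.  -0.5] M [0.05 0.27 0.  ] w 0.0218 q [-0.    0.11  1.95 -0.1   0.78  0.3 ]
rotvec deg [ 0.2 -0.2 -0.1]
d mm [ 0.2 27.  12.1]
tip: before hinge 29.4, up 71.4, side -0.3 mm tilt 18.2
```

Call:
play_rows([
  {"dx":0,"dy":0.005,"dz":0.002,"ax":0,"ay":0,"az":0},
  {"dx":0,"dy":0.005,"dz":0.002,"ax":0,"ay":0,"az":0},
  {"dx":0,"dy":0.006,"dz":0.002,"ax":0,"ay":0,"az":0},
  {"dx":0,"dy":0.006,"dz":0.003,"ax":0,"ay":0,"az":0},
  {"dx":0,"dy":0.006,"dz":0.003,"ax":0,"ay":0,"az":0},
])

```text
time_s: 9.98
ee_pos: [0.5351, 0.0095, 0.1461]
eef_rot: [2.823, -0.003, 1.329]
force: [0.3, -0.2, -0.5]
grip_width: 0.0217
```

```bash
python3 -c "
from look import *
gotip(-.024,.062,18)"
```

```text
t 9.98 pos [0.5351 0.0095 0.1461] rpy [161.8  -0.2  76.1] F [ 0.3 -0.2 -0.5] M [0.02 0.14 0.06] w 0.0217 q [-0.02  0.18  1.87 -0.09  0.78  0.28]
rotvec deg [ 0.2 -0.2 -0.1]
d mm [ 0.2 16.7 11.9]
tip: before hinge -4.5, up 68.5, side -0.3 mm tilt 18.2
```

Call:
play_rows([
  {"dx":0,"dy":0.003,"dz":0.002,"ax":0,"ay":0,"az":0},
  {"dx":0,"dy":0.003,"dz":0.002,"ax":0,"ay":0,"az":0},
  {"dx":0,"dy":0.003,"dz":0.002,"ax":0,"ay":0,"az":0},
  {"dx":0,"dy":0.003,"dz":0.002,"ax":0,"ay":0,"az":0},
  {"dx":0,"dy":0.002,"dz":0.002,"ax":0,"ay":0,"az":0},
])

```text
time_s: 10.4
ee_pos: [0.5524, 0.0051, 0.1397]
eef_rot: [2.827, -0.003, 1.329]
force: [-33.5, 9.5, 13.1]
grip_width: 0.0216
```

```bash
python3 -c "
from look import *
gotip(-.024,.062,18)
im=snap('scene','s6.png')
cv2.imwrite('pics/s6c.png',cv2.resize(im[130:225,265:360,::-1],None,fx=6,fy=6,interpolation=2))"
```

```text
t 10.40 pos [0.5524 0.0051 0.1397] rpy [162.   -0.2  76.1] F [-33.5   9.5  13.1] M [1.09 3.96 0.03] w 0.0216 q [-0.03  0.23  1.83 -0.09  0.78  0.27]
rotvec deg [ 0.  -0.1 -0.1]
d mm [0.3 1.7 0.2]
tip: before hinge -22.3, up 61.7, side -0.4 mm tilt 18.0
```

View pics/s6c.png

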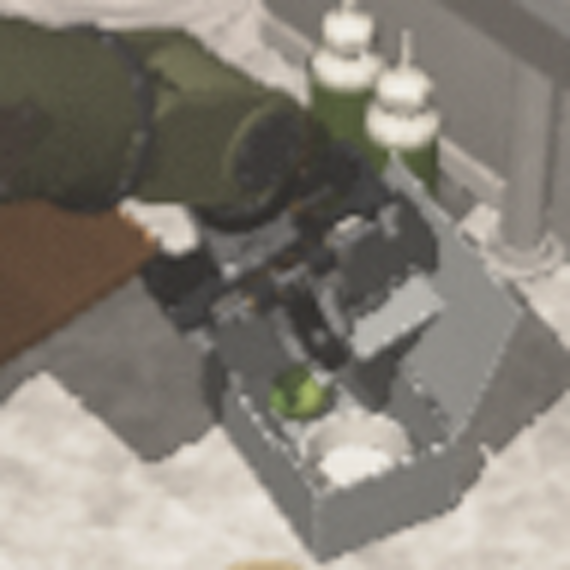

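The lid leans back at its stop: panel from (395,170)–(520,300) down to (455,440). The blade tip at (440,300) presses on it with about 36 N, so I'm backing off.

Call:
play_rows([
  {"dx":0,"dy":-0.006,"dz":-0.002,"ax":0,"ay":0,"az":0},
  {"dx":0,"dy":-0.01,"dz":-0.005,"ax":0,"ay":0,"az":0},
  {"dx":0,"dy":-0.02,"dz":-0.012,"ax":0,"ay":0,"az":0},
  {"dx":0,"dy":-0.025,"dz":-0.02,"ax":0,"ay":0,"az":0},
  {"dx":0,"dy":-0.03,"dz":-0.02,"ax":0,"ay":0,"az":0},
])

```text
time_s: 10.87
ee_pos: [0.4495, 0.0299, 0.1654]
eef_rot: [2.832, -0.002, 1.327]
force: [0.2, -0.4, -0.4]
grip_width: 0.0217
```

Call:
play_rows([
  {"dx":0,"dy":-0.03,"dz":-0.015,"ax":2,"ay":0,"az":0},
  {"dx":0,"dy":-0.03,"dz":-0.015,"ax":4,"ay":0,"az":0},
  {"dx":0,"dy":-0.03,"dz":-0.01,"ax":4,"ay":0,"az":0},
  {"dx":0,"dy":-0.02,"dz":-0.01,"ax":4,"ay":0,"az":0},
  {"dx":0,"dy":0,"dz":0,"ax":4,"ay":0,"az":0},
])

```text
time_s: 11.28
ee_pos: [0.3235, 0.0611, 0.1903]
eef_rot: [-3.13, -0.003, 1.331]
force: [-1.1, -0.1, -1.5]
grip_width: 0.0215
```

```bash
python3 -c "
from look import *
gotip(.16,.062,0)
im=snap('top','t7.png')
cv2.imwrite('pics/t7c.png',cv2.resize(im[135:265,130:350,::-1],None,fx=3.5,fy=3.5,interpolation=2))"
```

```text
t 11.28 pos [0.3235 0.0611 0.1903] rpy [-179.3   -0.2   76.2] F [-1.1 -0.1 -1.5] M [0.02 0.   0.  ] w 0.0215 q [ 0.07 -0.19  2.09  0.01  1.25  0.31]
rotvec deg [-0.7 -0.2  0. ]
d mm [ 0.5 57.  19.9]
tip: before hinge 217.0, up 81.5, side -0.4 mm tilt -0.7
```

View pics/t7c.png

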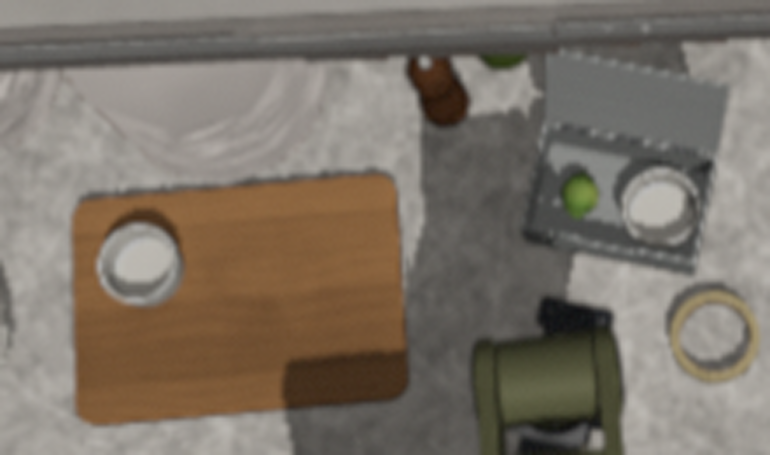

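The lid stands open at the top of the crop, (550–725,55–150), with lime and ramekin visible inside. The board is clear right of its ramekin (140,262), so I'll carry the turner there and lay it with its tip pointing away (+x), bar at about (0.42,0.34).

Call:
play_rows([
  {"dx":0,"dy":0,"dz":0,"ax":-0.7,"ay":0,"az":-7},
  {"dx":0.01,"dy":0,"dz":0,"ax":0,"ay":0,"az":-7},
  {"dx":0.03,"dy":0.005,"dz":0,"ax":0,"ay":0,"az":0},
  {"dx":0.035,"dy":0.012,"dz":0,"ax":0,"ay":0,"az":0},
  {"dx":0.035,"dy":0.012,"dz":0,"ax":0,"ay":0,"az":0},
])

```text
time_s: 11.75
ee_pos: [0.3564, 0.1704, 0.1902]
eef_rot: [3.134, -0.003, 1.581]
force: [-0.3, -0.8, -0.8]
grip_width: 0.0214
```

Call:
play_rows([
  {"dx":0.035,"dy":0.012,"dz":0,"ax":0,"ay":0,"az":0},
  {"dx":0.035,"dy":0.012,"dz":0,"ax":0,"ay":0,"az":0},
  {"dx":0.035,"dy":0.012,"dz":0.01,"ax":0,"ay":0,"az":0},
  {"dx":0.035,"dy":0.012,"dz":0.01,"ax":0,"ay":0,"az":0},
  {"dx":0.02,"dy":0.01,"dz":0.01,"ax":0,"ay":0,"az":0},
])

```text
time_s: 12.17
ee_pos: [0.4168, 0.3429, 0.1605]
eef_rot: [3.121, -0.007, 1.581]
force: [1.0, -0.4, -0.9]
grip_width: 0.0219
```

```bash
python3 -c "
from look import *
go([.42,.34,.08],0)"
```

```text
t 12.17 pos [0.4168 0.3429 0.1605] rpy [178.8  -0.4  90.6] F [ 1.  -0.4 -0.9] M [-0.04 -0.04 -0.04] w 0.0219 q [ 0.62  0.32  1.63 -0.01  1.18  0.62]
rotvec deg [ 1.2 -0.4  0.6]
d mm [-3.5  1.6 80.5]
```

Call:
play_rows([
  {"dx":-0.003,"dy":0.002,"dz":0.02,"ax":1.2,"ay":-0.4,"az":0.6},
  {"dx":0,"dy":0,"dz":0.025,"ax":0,"ay":0,"az":0},
  {"dx":0,"dy":0,"dz":0.025,"ax":0,"ay":0,"az":0},
  {"dx":0,"dy":0,"dz":0.01,"ax":0,"ay":0,"az":0},
  {"dx":0,"dy":0,"dz":0,"ax":0,"ay":0,"az":0},
])

```text
time_s: 12.58
ee_pos: [0.4208, 0.3452, 0.0719]
eef_rot: [3.138, -0.0, 1.575]
force: [0.8, 0.2, -1.1]
grip_width: 0.0212
```

```bash
python3 -c "
from look import *
go([.42,.34,.05],0)
im=snap('scene','s8.png')
go([.42,.34,.05],0)
u=proj('scene',[[.46,.34,.06]])[0].astype(int);x,y=u;print(u)
cv2.imwrite('pics/s8c.png',cv2.resize(im[max(0,y-45):y+45,x-60:x+60,::-1],None,fx=6,fy=6,interpolation=2))"
```

```text
t 12.58 pos [0.4208 0.3452 0.0719] rpy [179.8  -0.   90.2] F [ 0.8  0.2 -1.1] M [-0.   -0.06  0.02] w 0.0212 q [ 0.62  0.45  1.68 -0.    1.02  0.62]
rotvec deg [ 0.2 -0.   0.2]
d mm [-5.2 -0.9 21.9]
t 12.63 pos [0.421  0.3452 0.0728] rpy [179.8  -0.   90.2] F [-0.5  0.7 -0.7] M [-0.06 -0.04  0.05] w 0.0214 q [ 0.62  0.44  1.68 -0.    1.02  0.62]
rotvec deg [ 0.2 -0.   0.2]
d mm [-5.2 -1.1 22.8]
[255 168]
```

View pics/s8c.png

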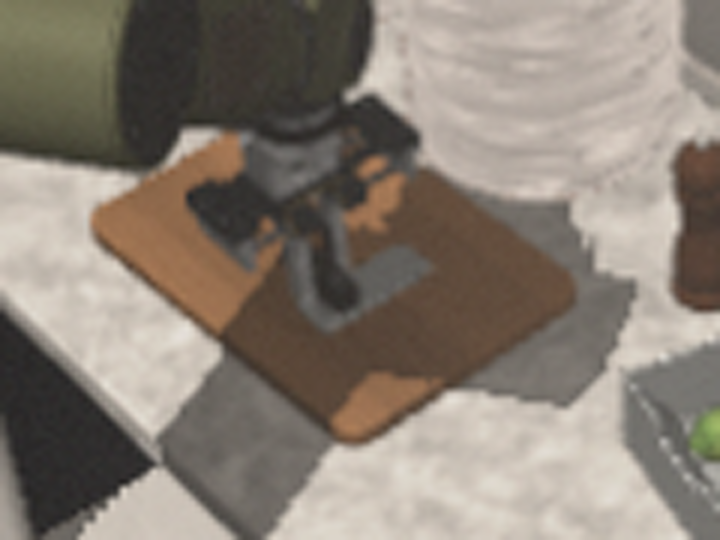

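The turner is over the clear middle of the board, blade level, tip at about (430,262). Lowering gently now.

Call:
play_rows([
  {"dx":0,"dy":0,"dz":0.006,"ax":0,"ay":0,"az":0},
  {"dx":0,"dy":0,"dz":0.006,"ax":0,"ay":0,"az":0},
  {"dx":0,"dy":0,"dz":0.006,"ax":0,"ay":0,"az":0},
  {"dx":0,"dy":0,"dz":0.003,"ax":0,"ay":0,"az":0},
  {"dx":0,"dy":0,"dz":0,"ax":0,"ay":0,"az":0},
])

```text
time_s: 13.05
ee_pos: [0.4229, 0.3461, 0.0529]
eef_rot: [3.132, -0.004, 1.574]
force: [0.1, -0.3, -2.0]
grip_width: 0.0219
```

Call:
play_rows([
  {"dx":0,"dy":0,"dz":0.001,"ax":0,"ay":0,"az":0},
  {"dx":0,"dy":0,"dz":0.001,"ax":0,"ay":0,"az":0},
  {"dx":0,"dy":0,"dz":0,"ax":0,"ay":0,"az":0},
  {"dx":0,"dy":0,"dz":0,"ax":0,"ay":0,"az":0},
  {"dx":0,"dy":0,"dz":0,"ax":0,"ay":0,"az":0},
])

```text
time_s: 13.47
ee_pos: [0.4234, 0.3464, 0.0517]
eef_rot: [3.13, -0.005, 1.574]
force: [-0.5, 0.7, -0.8]
grip_width: 0.0214
```

Call:
play_rows([
  {"dx":0,"dy":0,"dz":0.002,"ax":0.6,"ay":-0.3,"az":0},
  {"dx":0,"dy":0,"dz":0.001,"ax":0,"ay":0,"az":0},
  {"dx":0,"dy":0,"dz":0.001,"ax":0,"ay":0,"az":0},
  {"dx":0,"dy":0,"dz":0,"ax":0,"ay":0,"az":0},
  {"dx":0,"dy":0,"dz":0,"ax":0,"ay":0,"az":0},
])

```text
time_s: 13.88
ee_pos: [0.4239, 0.3467, 0.0481]
eef_rot: [3.141, 0.0, 1.574]
force: [-1.0, -0.7, 0.2]
grip_width: 0.0216
```

Call:
play_rows([
  {"dx":0,"dy":0,"dz":0.001,"ax":0,"ay":0,"az":0},
  {"dx":0,"dy":0,"dz":0,"ax":0,"ay":0,"az":0},
  {"dx":0,"dy":0,"dz":0,"ax":0,"ay":0,"az":0},
  {"dx":0,"dy":0,"dz":0,"ax":0,"ay":0,"az":0},
  {"dx":0,"dy":0,"dz":0,"ax":0,"ay":0,"az":0},
])

```text
time_s: 14.3
ee_pos: [0.424, 0.3468, 0.0481]
eef_rot: [3.14, 0.0, 1.574]
force: [0.9, -0.2, 1.0]
grip_width: 0.0217
```

Contact at the expected height (0.048). Releasing.

Call:
play_rows([
  {"dx":0,"dy":0,"dz":0,"ax":0,"ay":0,"az":0},
  {"dx":0,"dy":0,"dz":0,"ax":0,"ay":0,"az":0},
  {"dx":0,"dy":0,"dz":0,"ax":0,"ay":0,"az":0},
  {"dx":0,"dy":0,"dz":0,"ax":0,"ay":0,"az":0},
  {"dx":0,"dy":0,"dz":0,"ax":0,"ay":0,"az":0},
], claw=0.7)

```text
time_s: 14.72
ee_pos: [0.4241, 0.3468, 0.0479]
eef_rot: [3.14, 0.0, 1.574]
force: [-0.2, 0.2, 0.5]
grip_width: 0.0518
```

Call:
play_rows([
  {"dx":0,"dy":0,"dz":0,"ax":0,"ay":0,"az":0},
  {"dx":0,"dy":0,"dz":0,"ax":0,"ay":0,"az":0},
  {"dx":0,"dy":0,"dz":-0.01,"ax":0,"ay":0,"az":0},
  {"dx":0,"dy":0,"dz":-0.03,"ax":0,"ay":0,"az":0},
  {"dx":0,"dy":0,"dz":-0.03,"ax":0,"ay":0,"az":0},
])

```text
time_s: 15.13
ee_pos: [0.4217, 0.3451, 0.1154]
eef_rot: [-3.135, 0.006, 1.574]
force: [1.0, 0.3, 0.6]
grip_width: 0.0659
```

Call:
play_rows([
  {"dx":0,"dy":0,"dz":-0.03,"ax":0,"ay":0,"az":0},
  {"dx":0,"dy":-0.02,"dz":-0.03,"ax":0,"ay":0,"az":0},
  {"dx":0,"dy":-0.03,"dz":-0.02,"ax":0,"ay":0,"az":0},
  {"dx":0,"dy":-0.03,"dz":0,"ax":0,"ay":0,"az":0},
  {"dx":0,"dy":-0.01,"dz":0,"ax":0,"ay":0,"az":0},
])

```text
time_s: 15.55
ee_pos: [0.3318, 0.3454, 0.209]
eef_rot: [3.14, -0.001, 1.571]
force: [-1.3, -0.9, -0.9]
grip_width: 0.0655
```

```bash
python3 -c "
from look import *
go([.42,.34,.05],0)
im=snap('scene','s9.png')
cv2.imwrite('pics/s9c.png',cv2.resize(im[110:280,190:410,::-1],None,fx=3.5,fy=3.5,interpolation=2))"
```

```text
t 15.55 pos [0.3318 0.3454 0.209 ] rpy [ 1.799e+02 -1.000e-01  9.000e+01] F [-1.3 -0.9 -0.9] M [-0.   -0.05  0.03] w 0.0655 q [ 0.73  0.14  1.72 -0.    1.27  0.73]
rotvec deg [ 0.1 -0.1 -0. ]
d mm [ -5.6  88.  159.2]
```

The picture limit is reached, so the final checks are numeric.

```bash
python3 -c "
from look import *
np.set_printoptions(precision=4,suppress=True)
b=snap('top','t9.png')
for n,f in(('scene','s9.png'),('top','t9.png')):
  im=cv2.imread('pics/'+f)
  u=proj(n,[[.4215,.3465,.065]])[0].astype(int)
  x0,y0=u-28; m=(im.max(2)<52).astype(np.uint8)[y0:y0+56,x0:x0+56]
  k,l,s,c=cv2.connectedComponentsWithStats(m)
  for i in range(1,k):
    if s[i,4]>25: print(n,'dark',s[i],onz(n,c[i]+[x0,y0],.067))
# expected blade colour (grey, low saturation) against the wood
  P=[[x,y,.024] for x in np.arange(.455,.511,.01) for y in(.335,.347,.359)]
  q=proj(n,P).round().astype(int); h=cv2.cvtColor(im,cv2.COLOR_BGR2HSV)
  print(n,'sat on blade',h[q[:,1],q[:,0],1])
  q=proj(n,[[.54,.347,.021],[.49,.30,.021],[.49,.395,.021]]).round().astype(int); print('sat wood around',h[q[:,1],q[:,0],1])
a=cv2.imread('pics/t7.png')[145:190,282:345].astype(int); c=cv2.imread('pics/t9.png')[145:190,282:345].astype(int)
print('lid region change',np.abs(a-c).mean())
t0=cv2.imread('pics/top0.png').astype(int);t9=cv2.imread('pics/t9.png').astype(int)
for nm,(x,y) in dict(wide=(418,213),ramekin=(170,210),tape=(333,232),salt=(363,156),mill=(255,160)).items():
  A=t0[y-9:y+9,x-12:x+12].astype(np.float32).mean(2);B=t9[y-13:y+13,x-16:x+16].astype(np.float32).mean(2)
  r=cv2.matchTemplate(B,A,5);v=cv2.minMaxLoc(r);print(nm,v[1],np.array(v[3])-4)
"
```

```text
scene sat on blade [17 34 29 15 13 20 13 13 13 15 13 18 13 16 13 15 16 18]
sat wood around [97 94 98]
top dark [  0  16  41  40 676] [[0.3928 0.3787 0.067 ]]
top sat on blade [ 7  7 10 10  7  3  3  7  5  7  7  7  3  3  7  7  3  7]
sat wood around [146 146 159]
lid region change 1.8430335097001764
wide 0.8487353324890137 [0 0]
ramekin 0.9997686147689819 [0 0]
tape 0.7518569827079773 [0 0]
salt 0.9996683597564697 [0 0]
mill 0.96342933177948 [0 0]
```

```bash
python3 -c "
from look import *
print(workorder.hand_in())"
```

```text
the job is handed in; nothing more can be done
None
```

The lid stands open at its stop and the narrow turner lies flat, blade down, on the board. I handed the job in at about 15.6 s of the 54 s allowed, with the hand clear.

I gripped the narrow black-barred turner by its cross bar and pushed the blade about 27 mm in through the notch. Then I levered the lid up past upright until it leaned back by itself. I saw no contact between the hand and the lid in any picture.

**Last checks**
- **Lid:** the top picture after I backed off showed it open, and that area was practically unchanged in the final frame.
- **Turner:** it met the board at the expected height. The blade's expected area reads steel-grey with wood around it in both cameras.
- **Other things:** the wide turner, ramekin, tape, salt shaker and pepper mill matched at zero pixel shift. The match was weaker for the wide turner (0.85) and tape (0.75), probably because shadows had moved.

**What disagreed or fell short**
- At the end of the lever stroke the blade pressed the lid against its stop with about 36 N before I backed off. I read that as blade force, not the gripper's body.
- I had used all 12 picture views, so the final state was checked only by numbers. The attempt to locate the turner's bar by dark mask failed: there was no find in the scene view, and in the top view it merged with another dark area.

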